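# Portion out tablets: cup in the holder, lever to the clip

### The job

Get the tablet dispenser ready to pour: pick up the tapered steel cup, lower it gently into the tapered holder below the chute and let go once it rests there, without dropping it in or pressing it tight. Only then swing the dispenser's lever round from its closed end until it points at the clip on the scale rail, and leave it there. Do not shove or tip the mug and the amber jar that stand by the cup.

Things in the scene. Friction and masses are not known exactly. Their poses are not given: they have to be found in the camera images.
- cup: Loose steel cup, open at the top, 85 mm tall, walls 2.5 mm, 50 to 100 g. Round; tapers from 36 mm across at the foot to 54 mm at 55 mm height, then a straight band 57 mm across from 57 mm up to the rim at 85 mm: grip it on this band, from above. Origin: centre of its underside, z up. It stands on the counter beside a handled mug and an amber jar; which of the three stands where varies.
- machine: Fixed tablet dispenser standing on the counter; place and heading vary. Origin: on the counter, under the axis of the amber hopper, which is also the lever's vertical hinge. In its frame (mm): white housing x -135..135, y -55..185, top at z 55; round hopper 90 across, z 92..179; steel chute 35 wide from the hopper towards -y, ending at y -107, where its top is at z 107; its side walls rise to z 140 at y -43. Round holder on a 6 mm foot plate at x 0, y -145.
- holder_seat (a point): Where the centre of the cup's underside lies when it rests nested in the holder (within 2 mm), 11.5 mm above the counter. Holder: upright round white sleeve, tapered as the cup (inside 34 mm across at the bottom, 48 at its rim, outside 57), rim 51 mm above the counter; the cup's top 45 mm stands clear. Let go up to 10 mm higher, the cup settles by itself; pushed lower, it wedges. z up.
- lever_grip (a point): On the axis of the lever's upright round black handle post, 140 mm from the hinge axis, 105 mm above the counter. The post is 18 mm across and stands from 66 to 121 mm above the counter; the steel arm under it is 14 mm wide, at 66 to 74 mm height. x axis: along the arm, from the hinge outwards; z up.
- lever (a joint): Angle of the lever about its vertical hinge (rad). 0 is the closed end stop (arm points to the dispenser's -x +y corner); grows clockwise seen from above, to 1.57 at the other stop (its +x +y corner). It starts nearly closed, at 0 to 0.3. Friction holds it where it is left; about 2 N at the post moves it.
- index_clip: Small fixed dark steel clip, 12 mm wide, on the curved rail of the scale on the housing, just outside the end of the lever. Origin: on the lever's hinge axis at counter height; x axis: level, from the hinge towards the clip, z up. The lever points at the clip when the lever's x axis lies along this x axis, which is at a lever angle between 0.7 and 1.4 rad.
- clip_point (a point): Centre of the clip's top, 163 mm from the hinge axis, 65 mm above the counter.
- mug: White mug, straight sides, 66 mm across, 78 mm tall, handle at its +y. Bystander; origin at the centre of its underside.
- pill_bottle: Closed amber jar, 54 mm across, 85 mm tall. Bystander; origin at the centre of its underside.
Not all that is in view belongs to the job. Leave any blue or purple look-alike of the cup alone.

How it is judged:
On the way, in this order (a step that is already met when the one before it is completed fails the run):
1. the cup rests nested and upright in the holder, let go (horizontal distance between cup and holder_seat below 0.006 m and z of cup in the frame of holder_seat between -0.006 and 0.007 m and angle between cup's own z axis and vertical below 0.12 rad and contact force between the fingers and cup below 0.1 N and linear speed of cup below 0.03 m/s), for 0.2 s.
2. the lever points at the clip, with the cup still in the holder (all of step 1 and angle between the x axis of lever_grip and the x axis of index_clip, either way round below 0.06 rad and velocity of joint lever between -0.05 and 0.05 rad/s), for 0.2 s.
At the end, for the whole second after the job is handed in: The cup rests upright (within 0.12 rad), released, in the holder: the centre of its underside within 6 mm of the holder's axis and from 6 mm below to 7 mm above the seat point; the lever is at rest and points at the clip within 0.06 rad (all of step 2); the robot touches nothing.
It fails at once if the lever is opened (beyond 0.5 rad) before the cup is in the holder (value of joint lever above 0.5 rad and (horizontal distance between cup and holder_seat above 0.015 m or z of cup in the frame of holder_seat above 0.015 m)).
It fails at once if the cup is pressed into the holder (contact forces of more than 45 N in all between cup and dispenser; pushing a held cup about 5 mm past its rest does it) (contact force between cup and machine above 45 N).
It fails at once if the cup is dropped: let go over the holder more than 15 mm above its seat (horizontal distance between cup and holder_seat below 0.03 m and z of cup in the frame of holder_seat above 0.015 m and contact force between the fingers and cup below 0.05 N).
It fails at once if a bystander is pushed more than 30 mm or tipped (distance of any of mug, pill_bottle from where it was at the start of the episode above 0.03 m or angle between any of mug, pill_bottle's own z axis and vertical above 0.5 rad).
It also fails if it takes over 56 s, if anything falls off the work surface, if the arm or the gripper's body presses on something with over 40 N, if the wrist force passes 120 N, or if a joint passes its speed limit or range.

### The arm

A 6-joint arm with a two-finger parallel gripper is mounted at the origin on the work surface. World frame = base frame: x ahead of the robot, y to its left, z up, the work surface at z = 0. Lengths are in m, angles in rad, forces in N, time in s.
With the tool pointing down it reaches from about 0.3 to 0.875 m from the base axis. Payload 6.4 kg.
Tool frame: the origin (TCP) lies midway between the tips of the shut fingers; the grasp point (between the pads) lies 19 mm behind it (ctrl.pinch_z is the distance from the TCP to the grasp point, in m); z points along the fingers, y is the line along which they close (so a half turn about z gives the same grasp; the last joint's range is limited). The gripper opens to 85 mm and grips with 20 to 120 N. Pads are 22 mm wide; open, the fingers measure 114 mm over their backs; the gripper's body (76 mm by 85 mm) begins 54 mm behind the grasp point. The pads swing forward as they close: fully open they stand 13 mm farther back than shut.
Start: joints at [-1.484, 0.181, 1.607, -0, 1.354, -0.206], TCP at [0.166, -0.551, 0.231] pointing down, gripper open.
Joint ranges: [-2.99, 2.99], [-0.89, 2.07], [0.3, 2.58], [-1.14, 4.28], [0, 2.63], [-3.12, 3.12]. Speed limits (rad/s): [2.57, 2.57, 3.01, 3.14, 3.14, 3.14].

### API

Orientations are given as a unit quaternion [w, x, y, z].
In Python, from bench import ctrl gives the robot as it stands.
- The arm moves only by the tool apply_moves, never from a script. Its argument "moves" is a list of rows, each an object with "jaw": the opening, from 0 (shut) to 1 (fully open); "offset": the shift along the tool's x, y, z in mm, a list of three; "rot": the turn, a rotation vector about the tool's x, y, z in degrees, a list of three. In form: [{"jaw": jaw, "offset": [dx, dy, dz], "rot": [ax, ay, az]}, ...]. A call has exactly 5 rows; each row shifts and turns the commanded pose from where the row before left it, along the tool's axes as they then stand; what a row does not reach is not made up. A row lasts 1/8 s, in which the tool goes at most 62.5 mm and 10.7 degrees, less where a joint would pass 70% of its speed; a pose out of reach is approached as far as the arm can. A call is refused whole if a number of a shift passes 62.5 or a number of a turn 10.7, either way. A call with a gripper value outside its range is refused whole. The fingers move at their own pace and stop on an object; the grip force is fixed at half the most. Time passes only in rows, so rows that do not move let the fingers close, or fill a call up. It gives the time, the measured TCP pose, the force, the opening and the grip force at its end, in the units of the state.
- ctrl.get_obs(): the state, without advancing time (a new reading comes with each control period).
- ctrl.camera(name): name is "scene" or "side" or "wrist"; returns (picture, depth): 384x512x3 uint8, red, green, blue; 384x512 float32, m along the optical axis (not along the pixel's ray), 0 where there is no reading.
- ctrl.camera_params(name): a dict with "K" (3x3 intrinsics, pixels), "cam_to_world" (4x4, takes a point from camera to world coordinates); the wrist camera has in their place "mount" (4x4, takes a point from camera to tool coordinates, whose origin is the TCP and whose axes are the flange's). Camera axes: x right, y down, z forward; pixel columns grow to the right and rows downward; lengths in m; the calibration is good to about 2 mm. A picture is of the moment at which its call begins: read the wrist's pose just before it. camera_params takes no time and is no camera call.
- ctrl.hand_in(): hands the job in; it is judged then, once.
Trained networks look in the newest picture that a camera, given by its name, has taken for a name from the list of things; names that differ only in an ending like _2 or _b are one class to them, and where a whole thing is asked for, a point or a joint stands for the part that bears it (a point fixed in the world has none). Each returns a list of dicts, best first, with "score" (0 to 1); they miss things now and then, are a little off and sometimes report something else, mostly with a low value. They report only what shows in the picture. A call takes as long as a camera call. They do not tell look-alikes from the thing itself.
- ctrl.outline_of(camera, target): "region" (384x512 bool, what is visible of it) and "position" ([column, row] in pixels, amid what is visible of it).
The state is a dict: "time_s": time; "q": joint angles; "dq": joint speeds; "joint_efforts": joint torques, N m; "eef_pos": TCP position; "eef_rot": TCP orientation; "wrist_force": force on the tool from outside, world axes, zero at the start; "torque": the same for the moment, N m; "opening": opening from 0.0 (shut) to 1.0 (fully open); "grasp_force": force on a finger pad.
Only numpy, scipy, OpenCV 4.12 (cv2) and the standard library are available. Lean on these libraries where they do the work, as an engineer would, in place of code of your own. Each camera call takes 0.05 s, during which the arm holds its last target. There are 200 camera calls.

## Working session

There is one attempt and no reset: what is moved stays moved. The work goes in short steps, Python scripts to look and compute and a tool call to move; the robot and the scene stay as the last step left them, time stands still between calls to the robot, and variables do not carry over. Pictures are saved under pics/ and viewed, at most 10 in all, crops included, and the job is handed in when it is done.

Besides the shell and the picture viewer there is one more tool, called after "Call:" as name([rows], argument=value, ...), one row to a line, values as JSON. apply_moves: Moves the arm, as the interface text tells. Its arguments: {"type":"object","properties":{"moves":{"type":"array"}},"required":["moves"]}

```bash
mkdir -p pics; cat > h.py <<'E'
import numpy as np, cv2
from bench import ctrl
from scipy.spatial.transform import Rotation as R
def pose():
    o=ctrl.get_obs(); T=np.eye(4); w,x,y,z=o["eef_rot"]
    T[:3,:3]=R.from_quat([x,y,z,w]).as_matrix(); T[:3,3]=o["eef_pos"]; return T
def shot(cam):
    P=ctrl.camera_params(cam); T=pose() if cam=="wrist" else None
    im,d=ctrl.camera(cam)
    C=T@P["mount"] if cam=="wrist" else np.array(P["cam_to_world"])
    return im,d,np.array(P["K"]),C
def cloud(d,K,C):
    v,u=np.mgrid[:d.shape[0],:d.shape[1]]
    p=np.stack([(u-K[0,2])/K[0,0]*d,(v-K[1,2])/K[1,1]*d,d],-1)
    w=p@C[:3,:3].T+C[:3,3]; w[d<=0]=np.nan; return w
def save(n,im): cv2.imwrite(f"pics/{n}.png",im[...,::-1])
E
python3 - <<'E'
from h import *
ims=[]
for c in ["scene","side"]:
    im,d,K,C=shot(c); W=cloud(d,K,C); ims.append(im); np.savez(c,im=im,d=d,K=K,C=C)
    for t in ["cup","mug","pill_bottle","machine","lever","index_clip"]:
        for r in ctrl.outline_of(c,t)[:4]:
            m=r["region"]; p=W[m]; p=p[~np.isnan(p[:,0])]
            if len(p): print(c,t,round(r["score"],2),np.round(r["position"]),m.sum(),np.round(np.median(p,0),3),np.round(np.percentile(p,2,0),3),np.round(np.percentile(p,98,0),3))
save("both",cv2.resize(np.vstack(ims),None,fx=0.78,fy=0.78,interpolation=cv2.INTER_AREA))
E
```

```text
scene cup 0.93 [154. 215.] 570 [ 0.344 -0.339  0.06 ] [ 0.316 -0.367  0.007] [ 0.371 -0.314  0.087]
scene cup 0.56 [157. 250.] 615 [ 0.443 -0.394  0.059] [ 0.425 -0.42   0.004] [ 0.479 -0.369  0.087]
scene cup 0.55 [107. 242.] 635 [ 0.343 -0.472  0.06 ] [ 0.315 -0.498  0.007] [ 0.369 -0.447  0.086]
scene mug 0.94 [207. 232.] 982 [ 0.484 -0.261  0.045] [ 0.443 -0.298  0.   ] [ 0.516 -0.219  0.08 ]
scene pill_bottle 0.67 [211. 286.] 692 [ 0.612 -0.354  0.073] [ 0.579 -0.376 -0.   ] [ 0.628 -0.319  0.088]
scene machine 0.62 [316. 198.] 9041 [0.581 0.015 0.055] [ 0.437 -0.157  0.004] [0.703 0.197 0.18 ]
scene lever 0.65 [312. 192.] 190 [0.568 0.019 0.076] [ 0.485 -0.009  0.062] [0.59  0.146 0.122]
side cup 0.48 [302. 145.] 235 [ 0.464 -0.372  0.067] [ 0.281 -0.416  0.012] [0.478 0.062 0.447]
side mug 0.65 [278. 179.] 979 [ 0.475 -0.246  0.05 ] [ 0.442 -0.306  0.001] [ 0.527 -0.215  0.081]
side pill_bottle 0.88 [252. 146.] 560 [ 0.593 -0.332  0.057] [ 0.575 -0.365  0.006] [ 0.62  -0.321  0.089]
side machine 0.77 [179. 253.] 14477 [0.538 0.089 0.056] [ 0.427 -0.135  0.005] [0.694 0.216 0.181]
side machine 0.69 [252. 145.] 547 [ 0.593 -0.332  0.058] [ 0.575 -0.367  0.008] [ 0.622 -0.321  0.089]
side machine 0.28 [273. 181.] 1003 [ 0.476 -0.245  0.05 ] [ 0.442 -0.297  0.001] [ 0.521 -0.214  0.081]
side machine 0.23 [184. 247.] 602 [0.529 0.071 0.076] [0.481 0.007 0.056] [0.575 0.154 0.122]
side index_clip 0.55 [120. 258.] 57 [0.641 0.163 0.065] [0.634 0.153 0.059] [0.651 0.172 0.068]
```

View pics/both.png

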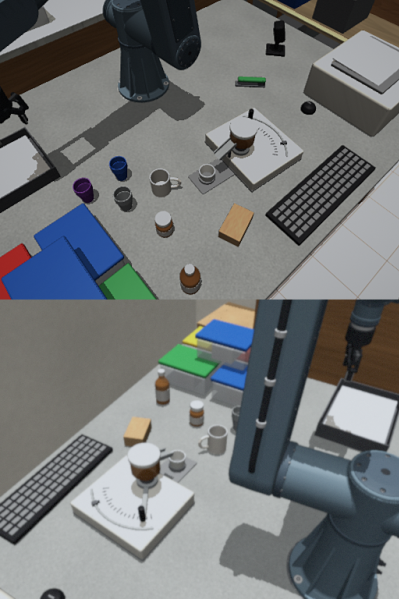

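The top half is the scene camera, the bottom half the side camera. There are three cup-like things in the scene camera: blue at (154,215), purple at (107,242) and grey steel at (157,250). The grey one is the steel cup. I'll confirm this in a crop and fit the circles.

```bash
cat >> h.py <<'E'
from scipy.optimize import least_squares
def circ(p,r,c0=None):
    c0=np.median(p[:,:2],0) if c0 is None else c0
    return least_squares(lambda c:np.hypot(*(p[:,:2]-c).T)-r,c0,loss="soft_l1",f_scale=.002).x
E
python3 - <<'E'
from h import *
A={c:np.load(c+".npz") for c in ["scene","side"]}
hs=[]
for c,a in A.items():
    W=cloud(a["d"],a["K"],a["C"]); p=W.reshape(-1,3); p=p[~np.isnan(p[:,0])]
    near=lambda x,y,r:p[np.hypot(p[:,0]-x,p[:,1]-y)<r]
    q=near(.58,.02,.1); t=q[q[:,2]>.172]; print(c,"hopper top",len(t),(t[:,:2].min(0)+t[:,:2].max(0))/2,np.ptp(t,0)[:2],np.median(t[:,2]))
    s=q[(q[:,2]>.145)&(q[:,2]<.172)]; print(" hopper side",circ(s,.045,[.58,.03]))
    q=near(.5,-.1,.12); q=q[(q[:,2]>.04)&(q[:,2]<.053)]; q=q[q[:,1]<-.06];print(" holder pts",len(q),q.mean(0),q.min(0),q.max(0))
    q=near(.45,-.395,.05); q=q[(q[:,2]>.06)&(q[:,2]<.083)]
    if len(q)>10: print(" cup",len(q),circ(q,.0285,[.45,-.395]),q.min(0),q.max(0))
    q=near(.52,.08,.15); q=q[(q[:,2]>.085)&(q[:,2]<.119)&(np.hypot(q[:,0]-.58,q[:,1]-.02)>.11)];print(" post?",len(q),np.median(q,0) if len(q) else 0)
im=A["scene"]["im"]; a=cv2.resize(im[190:310,80:260],None,fx=4,fy=4,interpolation=cv2.INTER_CUBIC)
save("crop",a)
print(A["side"]["C"][:3,3],A["scene"]["C"][:3,3])
E
```

```text
scene hopper top 777 [0.55938101 0.02276232] [0.09015735 0.09034808] 0.17878400208221212
 hopper side [0.55643305 0.02594638]
 holder pts 160 [ 0.54275414 -0.12212426  0.04787324] [ 0.51624315 -0.21708682  0.04010482] [ 0.57207156 -0.09310289  0.0527861 ]
 cup 242 [ 0.45240502 -0.39386442] [ 0.42256097 -0.42186656  0.06016413] [ 0.48235173 -0.36734895  0.08295858]
 post? 57 [0.49278517 0.13843949 0.10287304]
side hopper top 1049 [0.55829166 0.0249434 ] [0.0899412  0.09068981] 0.1799362044887055
 hopper side [0.56165812 0.02124383]
 holder pts 165 [ 0.53931188 -0.12847109  0.04744079] [ 0.50995132 -0.21765736  0.04008063] [ 0.57153467 -0.0910551   0.05299174]
 cup 114 [ 0.44964533 -0.39240471] [ 0.44402954 -0.42106647  0.06017647] [ 0.47877932 -0.36012454  0.0829491 ]
 post? 90 [0.48405378 0.15141889 0.10375255]
[0.07746005 0.59464047 0.91278478] [ 1.00890312 -0.56545706  0.9931897 ]
```

View pics/crop.png

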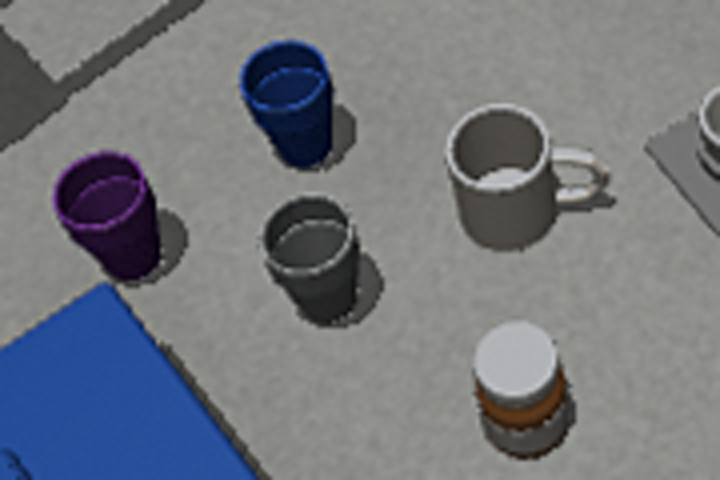

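The grey steel cup is at crop (310,260). It is the only bare-metal one, the other two being blue and purple. It stands at about (0.452, -0.393).

```bash
cat >> h.py <<'E'
def plan(x,y,z,ydir):
    "turn about tool z (deg), then offset mm in the turned, exactly-down tool frame"
    T=pose(); zt=np.array([0,0,-1.]); best=[]
    for s in (1,-1):
        yv=s*np.array([*ydir,0.])/np.linalg.norm(ydir); Rt=np.c_[np.cross(yv,zt),yv,zt]
        rv=R.from_matrix(T[:3,:3].T@Rt).as_rotvec(degrees=True)
        best.append((abs(rv[2]),rv,Rt))
    _,rv,Rt=min(best,key=lambda b:b[0])
    d=np.array([x,y,z])-T[:3,3]
    print("q6",ctrl.get_obs()["q"][5],"rot",np.round(rv,1),"offset after turn",np.round(Rt.T@d*1e3,1),"offset now",np.round(T[:3,:3].T@d*1e3,1))
E
python3 - <<'E'
from h import *
print(pose(),ctrl.pinch_z)
plan(.452,-.393,.231,(.994,-.11))
a=np.load("scene.npz");p=cloud(a["d"],a["K"],a["C"]).reshape(-1,3);q=p[np.hypot(p[:,0]-.452,p[:,1]+.393)<.2];print(np.nanmax(q,0))
E
```

```text
[[ 9.57436510e-01  2.88643948e-01 -1.27744618e-05  1.65976843e-01]
 [ 2.88643948e-01 -9.57436510e-01 -3.74171374e-06 -5.50533256e-01]
 [-1.33107592e-05 -1.04817750e-07 -1.00000000e+00  2.31298262e-01]
 [ 0.00000000e+00  0.00000000e+00  0.00000000e+00  1.00000000e+00]] 0.0187
q6 -0.20630965289704128 rot [ -0.    0.  -66.9] offset after turn [188.  267.    0.3] offset now [ 3.193e+02 -6.830e+01  3.000e-01]
[ 0.65166503 -0.19319359  0.10885267]
```

Call:
apply_moves([
  {"jaw":1,"offset":[60,-13.5,0],"rot":[0,0,0]},
  {"jaw":1,"offset":[60,-13.5,0],"rot":[0,0,0]},
  {"jaw":1,"offset":[60,-13.5,0],"rot":[0,0,0]},
  {"jaw":1,"offset":[60,-13.5,0],"rot":[0,0,0]},
  {"jaw":1,"offset":[60,-13.5,0],"rot":[0,0,0]},
])

```text
time_s: 1.32
eef_pos: [0.4354, -0.3982, 0.2316]
eef_rot: [0.0, 0.989, 0.146, 0.0]
wrist_force: [0.1, -1.0, 0.7]
opening: 0.999
grasp_force: 0.0
```

Call:
apply_moves([
  {"jaw":1,"offset":[0,0,0],"rot":[0,0,-10]},
  {"jaw":1,"offset":[0,0,0],"rot":[0,0,-10]},
  {"jaw":1,"offset":[0,0,0],"rot":[0,0,-10]},
  {"jaw":1,"offset":[0,0,0],"rot":[0,0,-10]},
  {"jaw":1,"offset":[0,0,0],"rot":[0,0,-10]},
])

```text
time_s: 1.95
eef_pos: [0.4338, -0.3993, 0.2313]
eef_rot: [-0.0, 0.833, 0.553, 0.0]
wrist_force: [-0.4, 0.9, -0.0]
opening: 1.001
grasp_force: 0.0
```

Call:
apply_moves([
  {"jaw":1,"offset":[0,0,0],"rot":[0,0,-8.5]},
  {"jaw":1,"offset":[0,0,0],"rot":[0,0,-8.4]},
  {"jaw":1,"offset":[0,0,0],"rot":[0,0,0]},
  {"jaw":1,"offset":[0,0,0],"rot":[0,0,0]},
  {"jaw":1,"offset":[0,0,0],"rot":[0,0,0]},
])

```text
time_s: 2.58
eef_pos: [0.4337, -0.3993, 0.2313]
eef_rot: [0.0, 0.746, 0.666, -0.0]
wrist_force: [-0.5, 0.0, -0.0]
opening: 1.002
grasp_force: 0.0
```

```bash
python3 - <<'E'
from h import *
im,d,K,C=shot("wrist"); W=cloud(d,K,C)
for r in ctrl.outline_of("wrist","cup")[:3]:
    p=W[r["region"]]; p=p[~np.isnan(p[:,0])]; q=p[(p[:,2]>.062)&(p[:,2]<.095)]
    t=q[q[:,2]>.08]
    print(r["score"],r["position"],np.nanmedian(p,0),circ(q,.0275,[.452,-.393]),(t.min(0)+t.max(0))/2,np.ptp(t,0))
save("w1",im)
plan(.452,-.393,.05,(.994,-.11))
E
```

```text
0.92 [184.9, 236.0] [ 0.34012548 -0.48067008  0.05764529] [ 0.34114896 -0.47136415] [ 0.34327646 -0.47182706  0.08318717] [0.05188936 0.05582917 0.0063555 ]
0.71 [265.9, 169.4] [ 0.45225815 -0.40314706  0.04821087] [ 0.45091976 -0.39257454] [ 0.45048721 -0.39357783  0.08360533] [0.05499269 0.05613841 0.00710577]
0.69 [161.6, 130.4] [ 0.32960696 -0.34004748  0.05532534] [ 0.34315023 -0.33922456] [ 0.34224006 -0.33931421  0.08345554] [0.05647915 0.05589859 0.00684791]
q6 -0.8339947595934614 rot [-0.  -0.  -0.1] offset after turn [  8.3  17.5 181.3] offset now [  8.3  17.5 181.3]
```

View pics/w1.png

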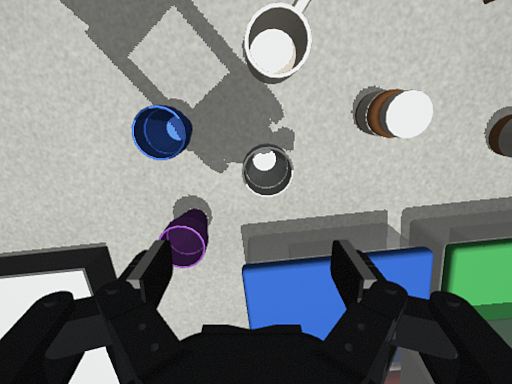

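Steel cup at wrist pixel (267,170), which agrees with (0.4507, -0.393); its surroundings leave room for the fingers.

Call:
apply_moves([
  {"jaw":1,"offset":[8,16.3,20],"rot":[0,0,0]},
  {"jaw":1,"offset":[0,0,45],"rot":[0,0,0]},
  {"jaw":1,"offset":[0,0,45],"rot":[0,0,0]},
  {"jaw":1,"offset":[0,0,40],"rot":[0,0,0]},
  {"jaw":1,"offset":[0,0,30],"rot":[0,0,0]},
])

```text
time_s: 3.3
eef_pos: [0.4506, -0.3911, 0.0477]
eef_rot: [-0.002, 0.745, 0.667, 0.0]
wrist_force: [0.4, -0.1, 0.7]
opening: 1.002
grasp_force: 0.0
```

Call:
apply_moves([
  {"jaw":1,"offset":[0,0,0],"rot":[0,0,0]},
  {"jaw":0.4,"offset":[0,0,0],"rot":[0,0,0]},
  {"jaw":0.4,"offset":[0,0,0],"rot":[0,0,0]},
  {"jaw":0.4,"offset":[0,0,0],"rot":[0,0,0]},
  {"jaw":0.4,"offset":[0,0,0],"rot":[0,0,0]},
])

```text
time_s: 3.92
eef_pos: [0.4519, -0.3944, 0.0533]
eef_rot: [0.002, 0.745, 0.667, -0.0]
wrist_force: [0.8, -0.1, 6.8]
opening: 0.644
grasp_force: 63.9
```

Call:
apply_moves([
  {"jaw":0.4,"offset":[0,0,-10],"rot":[0,0,0]},
  {"jaw":0.4,"offset":[0,0,-35],"rot":[0,0,0]},
  {"jaw":0.4,"offset":[0,0,-40],"rot":[0,0,0]},
  {"jaw":0.4,"offset":[0,0,-40],"rot":[0,0,0]},
  {"jaw":0.4,"offset":[0,0,-25],"rot":[0,0,0]},
])

```text
time_s: 4.55
eef_pos: [0.4511, -0.3936, 0.2042]
eef_rot: [0.001, 0.745, 0.667, -0.0]
wrist_force: [0.5, 0.2, -1.4]
opening: 0.647
grasp_force: 63.4
```

```bash
python3 - <<'E'
from h import *
print(ctrl.get_obs()["opening"],ctrl.get_obs()["wrist_force"])
plan(.543,-.20,.2,(.994,-.11))
# holder fit from first pictures
for c in ("scene","side"):
    a=np.load(c+".npz"); p=cloud(a["d"],a["K"],a["C"]).reshape(-1,3)
    q=p[(np.hypot(p[:,0]-.543,p[:,1]+.122)<.045)&(p[:,2]>.02)&(p[:,2]<.054)]
    f=lambda c:np.maximum(np.hypot(*(q[:,:2]-c).T)-.0285,0)
    t=q[q[:,2]>.0485]; print(c,len(t),(t.min(0)+t.max(0))/2,np.ptp(t,0),circ(t,.0265,[.543,-.122]))
E
```

```text
0.6467327596662983 [ 0.52816103  0.24504471 -1.44518292]
q6 -0.805016363537524 rot [ 0.1  0.1 -0. ] offset after turn [202.5  70.    4.2] offset now [202.5  70.    4. ]
scene 84 [ 0.54438729 -0.12074708  0.05128499] [0.05518435 0.05528837 0.00496111] [ 0.54462553 -0.12130347]
side 86 [ 0.54399117 -0.11992655  0.05129273] [0.055087   0.0577429  0.00532513] [ 0.54508417 -0.11951978]
```

Call:
apply_moves([
  {"jaw":0.4,"offset":[30,12,-5],"rot":[0,0,0]},
  {"jaw":0.4,"offset":[45,16,-5],"rot":[0,0,0]},
  {"jaw":0.4,"offset":[45,16,0],"rot":[0,0,0]},
  {"jaw":0.4,"offset":[45,16,0],"rot":[0,0,0]},
  {"jaw":0.4,"offset":[28,10,0],"rot":[0,0,0]},
])

```text
time_s: 5.18
eef_pos: [0.5421, -0.2068, 0.2118]
eef_rot: [-0.0, 0.745, 0.668, 0.0]
wrist_force: [0.2, -0.4, 0.2]
opening: 0.647
grasp_force: 63.4
```

Call:
apply_moves([
  {"jaw":0.4,"offset":[0,0,0],"rot":[0,0,0]},
  {"jaw":0.4,"offset":[0,0,0],"rot":[0,0,0]},
  {"jaw":0.4,"offset":[0,0,0],"rot":[0,0,0]},
  {"jaw":0.4,"offset":[0,0,0],"rot":[0,0,0]},
  {"jaw":0.4,"offset":[0,0,0],"rot":[0,0,0]},
])

```text
time_s: 5.8
eef_pos: [0.5414, -0.2096, 0.2113]
eef_rot: [-0.0, 0.745, 0.667, -0.0]
wrist_force: [-0.4, -0.5, -0.2]
opening: 0.647
grasp_force: 63.4
```

```bash
python3 - <<'E'
from h import *
im,d,K,C=shot("wrist"); W=cloud(d,K,C); p=W.reshape(-1,3)
q=p[np.hypot(p[:,0]-.5447,p[:,1]+.1204)<.034]; t=q[(q[:,2]>.047)&(q[:,2]<.055)]
if len(t): print("holder",len(t),(t.min(0)+t.max(0))/2,np.ptp(t,0),circ(t,.0265,[.5447,-.1204]))
t=p[(np.hypot(p[:,0]-.559,p[:,1]-.024)<.06)&(p[:,2]>.165)]
if len(t): print("hopper",len(t),(t.min(0)+t.max(0))/2,np.ptp(t,0))
for r in ctrl.outline_of("wrist","cup")[:3]:
    s=W[r["region"]]; s=s[~np.isnan(s[:,0])];print("cup",r["score"],r["position"],np.median(s,0),s.min(0),s.max(0))
for n in ("index_clip","lever"):
  for r in ctrl.outline_of("wrist",n)[:2]:
    s=W[r["region"]]; s=s[~np.isnan(s[:,0])];print(n,r["score"],r["position"],np.median(s,0))
save("w2",im)
T=pose();print(T[:3,3]); plan(.5447,-.1204,.18,(.994,-.099))
# cup in hand from fixed cameras: expected place under gripper
for c in ("scene","side"):
    im,d,K,C=shot(c); p=cloud(d,K,C).reshape(-1,3); T=pose(); g=T[:3,3]
    q=p[(np.hypot(p[:,0]-g[0],p[:,1]-g[1])<.04)]; lo=q[(q[:,2]>g[2]-.06)&(q[:,2]<g[2]-.005)]
    if len(lo)>5: print(c,len(lo),"minz",lo[:,2].min()-g[2],np.percentile(lo[:,2],3)-g[2])
    for a,b in((-.05,-.035),(-.035,-.02),(-.02,-.006)):
        s=lo[(lo[:,2]-g[2]>a)&(lo[:,2]-g[2]<b)]; h=(a+b)/2+.0533
        if len(s)>8: print("  h",h,circ(s,.018+.009*h/.055,g[:2])-g[:2],len(s))
E
```

```text
holder 704 [ 0.54438824 -0.12091171  0.05010148] [0.05537581 0.05563369 0.00613596] [ 0.54445377 -0.12121326]
cup 0.84 [123.2, 272.6] [ 0.35201036 -0.31971086  0.03977675] [ 0.31728753 -0.34988268  0.00126228] [ 0.36732422 -0.31021194  0.08639755]
cup 0.77 [250.1, 259.0] [ 0.53962483 -0.22381747  0.22312901] [ 0.43682407 -0.45709468 -0.00137042] [ 0.58947169 -0.18088208  0.24533172]
cup 0.56 [133.0, 360.5] [ 0.34531367 -0.45087304  0.05887906] [ 0.31396835 -0.49488402  0.00094531] [ 0.51346012 -0.19706533  0.30359538]
index_clip 0.64 [199.2, 209.2] [ 0.46812801 -0.2377929   0.04987432]
[ 0.54159234 -0.20917     0.21126807]
q6 -0.46235174432589965 rot [-0.  -0.  -0.6] offset after turn [88.6 -5.7 31.3] offset now [88.6 -6.7 31.3]
scene 199 minz -0.05148764445578233 -0.04820445810545171
  h 0.010799999999999997 [-0.00115603  0.0006771 ] 44
  h 0.025799999999999997 [-0.00064438  0.00043521] 60
  h 0.0403 [0.00087758 0.00137874] 86
side 217 minz -0.052760752418152645 -0.050320762850454975
  h 0.010799999999999997 [-0.00016684  0.00045299] 60
  h 0.025799999999999997 [2.52580390e-04 6.48907161e-05] 73
  h 0.0403 [0.00011568 0.00014803] 72
```

View pics/w2.png

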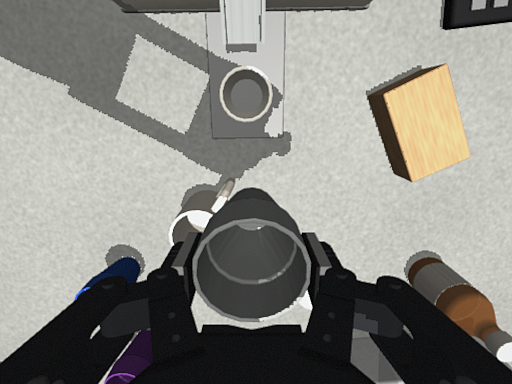

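The cup hangs upright and centred (wrist pixel (250,265)). The empty holder is at (246,93), world (0.5445, -0.121).

Call:
apply_moves([
  {"jaw":0.4,"offset":[20,-1.5,0],"rot":[0,0,0]},
  {"jaw":0.4,"offset":[30,-2,0],"rot":[0,0,0]},
  {"jaw":0.4,"offset":[28,-2.2,15],"rot":[0,0,0]},
  {"jaw":0.4,"offset":[10,-0.8,30],"rot":[0,0,0]},
  {"jaw":0.4,"offset":[0,0,35],"rot":[0,0,0]},
])

```text
time_s: 6.72
eef_pos: [0.5454, -0.1187, 0.1313]
eef_rot: [0.001, 0.744, 0.668, 0.001]
wrist_force: [0.4, 0.4, -1.0]
opening: 0.643
grasp_force: 63.4
```

Call:
apply_moves([
  {"jaw":0.4,"offset":[0,0,0],"rot":[0,0,0]},
  {"jaw":0.4,"offset":[0,0,0],"rot":[0,0,0]},
  {"jaw":0.4,"offset":[0,0,0],"rot":[0,0,0]},
  {"jaw":0.4,"offset":[0,0,0],"rot":[0,0,0]},
  {"jaw":0.4,"offset":[0,0,0],"rot":[0,0,0]},
])

```text
time_s: 7.35
eef_pos: [0.5452, -0.1211, 0.1319]
eef_rot: [0.0, 0.745, 0.667, 0.0]
wrist_force: [-0.1, -0.4, 0.1]
opening: 0.649
grasp_force: 63.5
```

```bash
python3 - <<'E'
from h import *
plan(.5445,-.121,.0685,(.994,-.099))
for c in ("scene","side"):
    im,d,K,C=shot(c); W=cloud(d,K,C); p=W.reshape(-1,3); g=pose()[:3,3]
    q=p[(np.hypot(p[:,0]-g[0],p[:,1]-g[1])<.045)]
    t=q[(q[:,2]>.03)&(q[:,2]<.053)]; print(c,"holder",len(t),circ(t,.0285,[.5445,-.121]))
    for a,b in((-.045,-.025),(-.025,-.006)):
        s=q[(q[:,2]-g[2]>a)&(q[:,2]-g[2]<b)]; h=(a+b)/2+.0533
        if len(s)>8: print("  cup",circ(s,.018+.009*h/.055,g[:2]),len(s))
E
```

```text
q6 -0.3205193608145068 rot [ 0.1  0.  -0.7] offset after turn [ 0.1 -0.7 63.4] offset now [ 0.1 -0.7 63.4]
scene holder 147 [ 0.54286358 -0.1199815 ]
  cup [ 0.54449166 -0.11992434] 59
  cup [ 0.54645828 -0.11977214] 100
side holder 204 [ 0.5483808  -0.11907249]
  cup [ 0.54626129 -0.11934738] 90
  cup [ 0.5455043  -0.12033044] 101
```

Call:
apply_moves([
  {"jaw":0.4,"offset":[0,-0.5,10],"rot":[0,0,0]},
  {"jaw":0.4,"offset":[0,0,15],"rot":[0,0,0]},
  {"jaw":0.4,"offset":[0,0,12],"rot":[0,0,0]},
  {"jaw":0.4,"offset":[0,0,8],"rot":[0,0,0]},
  {"jaw":0.4,"offset":[0,0,5],"rot":[0,0,0]},
])

```text
time_s: 8.07
eef_pos: [0.5441, -0.1207, 0.0804]
eef_rot: [-0.0, 0.745, 0.667, -0.0]
wrist_force: [-0.3, 0.0, -0.0]
opening: 0.645
grasp_force: 63.5
```

Call:
apply_moves([
  {"jaw":0.4,"offset":[0,0,3],"rot":[0,0,0]},
  {"jaw":0.4,"offset":[0,0,3],"rot":[0,0,0]},
  {"jaw":0.4,"offset":[0,0,2],"rot":[0,0,0]},
  {"jaw":0.4,"offset":[0,0,2],"rot":[0,0,0]},
  {"jaw":0.4,"offset":[0,0,0],"rot":[0,0,0]},
])

```text
time_s: 8.7
eef_pos: [0.5445, -0.1209, 0.0713]
eef_rot: [0.0, 0.745, 0.667, 0.0]
wrist_force: [-0.1, -0.4, -0.5]
opening: 0.651
grasp_force: 63.5
```

Call:
apply_moves([
  {"jaw":0.4,"offset":[0,0,1.5],"rot":[0,0,0]},
  {"jaw":0.4,"offset":[0,0,1.5],"rot":[0,0,0]},
  {"jaw":0.4,"offset":[0,0,0],"rot":[0,0,0]},
  {"jaw":0.4,"offset":[0,0,0],"rot":[0,0,0]},
  {"jaw":0.4,"offset":[0,0,0],"rot":[0,0,0]},
])

```text
time_s: 9.32
eef_pos: [0.5447, -0.121, 0.0684]
eef_rot: [0.0, 0.745, 0.667, 0.0]
wrist_force: [2.9, -0.5, -1.1]
opening: 0.652
grasp_force: 63.5
```

Call:
apply_moves([
  {"jaw":0.7,"offset":[0,0,0],"rot":[0,0,0]},
  {"jaw":0.8,"offset":[0,0,0],"rot":[0,0,0]},
  {"jaw":0.9,"offset":[0,0,0],"rot":[0,0,0]},
  {"jaw":1,"offset":[0,0,0],"rot":[0,0,0]},
  {"jaw":1,"offset":[0,0,0],"rot":[0,0,0]},
])

```text
time_s: 9.95
eef_pos: [0.5443, -0.1208, 0.0683]
eef_rot: [-0.0, 0.745, 0.667, -0.0]
wrist_force: [-0.1, 0.4, 0.3]
opening: 0.998
grasp_force: 0.0
```

Call:
apply_moves([
  {"jaw":1,"offset":[0,0,-10],"rot":[0,0,0]},
  {"jaw":1,"offset":[0,0,-30],"rot":[0,0,0]},
  {"jaw":1,"offset":[0,0,-50],"rot":[0,0,0]},
  {"jaw":1,"offset":[0,0,-60],"rot":[0,0,0]},
  {"jaw":1,"offset":[0,0,-50],"rot":[0,0,0]},
])

```text
time_s: 10.58
eef_pos: [0.5446, -0.1209, 0.2717]
eef_rot: [0.001, 0.745, 0.667, 0.001]
wrist_force: [0.2, 0.0, -0.2]
opening: 0.999
grasp_force: 0.0
```

Call:
apply_moves([
  {"jaw":1,"offset":[-40,0,0],"rot":[0,0,0]},
  {"jaw":1,"offset":[-30,0,0],"rot":[0,0,0]},
  {"jaw":1,"offset":[0,0,0],"rot":[0,0,0]},
  {"jaw":1,"offset":[0,0,0],"rot":[0,0,0]},
  {"jaw":1,"offset":[0,0,0],"rot":[0,0,0]},
])

```text
time_s: 11.2
eef_pos: [0.5367, -0.1894, 0.2684]
eef_rot: [-0.0, 0.745, 0.667, 0.0]
wrist_force: [-0.6, 0.3, -0.1]
opening: 0.997
grasp_force: 0.0
```

```bash
python3 - <<'E'
from h import *
h0=np.array([.5588,.0238])
for c in ("wrist","scene","side"):
    im,d,K,C=shot(c); W=cloud(d,K,C); p=W.reshape(-1,3); p=p[~np.isnan(p[:,0])]
    q=p[np.hypot(p[:,0]-.5445,p[:,1]+.121)<.036]; t=q[(q[:,2]>.085)&(q[:,2]<.104)]
    if len(t): print(c,"cup rim",len(t),(t.min(0)+t.max(0))/2,np.ptp(t,0),"ztop",np.percentile(t[:,2],[50,95]),circ(t,.028,[.5445,-.121]))
    t=p[(np.hypot(*(p[:,:2]-h0).T)<.06)&(p[:,2]>.165)&(p[:,2]<.19)]
    if len(t): print(" hopper",len(t),(t.min(0)+t.max(0))/2,np.ptp(t,0))
    t=p[(np.abs(np.hypot(*(p[:,:2]-h0).T)-.14)<.02)&(p[:,2]>.08)&(p[:,2]<.119)&(p[:,1]>.05)]
    if len(t)>5:
        k=circ(t,.009); print(" post",len(t),k,np.hypot(*(k-h0)),np.degrees(np.arctan2(*(k-h0)[::-1])))
    for n in ("index_clip","lever"):
      for r in ctrl.outline_of(c,n)[:2]:
        s=W[r["region"]]; s=s[~np.isnan(s[:,0])];m=np.median(s,0);print(" ",n,r["score"],r["position"],m,np.hypot(*(m[:2]-h0)),np.degrees(np.arctan2(*(m[:2]-h0)[::-1])))
    if c!="wrist": v=im[130:250,250:390] if c=="scene" else im[200:320,80:260]; save("m_"+c,cv2.resize(v,None,fx=4,fy=4,interpolation=cv2.INTER_CUBIC))
E
```

```text
wrist cup rim 476 [ 0.5441046  -0.12090578  0.09237628] [0.05600299 0.05602981 0.01450232] ztop [0.09682412 0.09822335] [ 0.54431144 -0.12091203]
scene cup rim 162 [ 0.54538343 -0.12193833  0.09344097] [0.05708004 0.05748336 0.01669127] ztop [0.0939839  0.09841985] [ 0.54503003 -0.12171538]
 hopper 824 [0.55920912 0.02213047 0.1749093 ] [0.08983618 0.09115951 0.01834783]
 post 57 [0.48800834 0.14478493] 0.1401742219432266 120.33309379097753
  lever 0.67 [313.3, 192.1] [0.56311746 0.02194066 0.07655903] 0.004700806596681937 -23.29948376630724
  lever 0.43 [206.5, 233.3] [ 0.48256698 -0.26246756  0.0467945 ] 0.2962441375880749 -104.91179606103336
side cup rim 212 [ 0.54475249 -0.11934284  0.09289111] [0.05758043 0.05769461 0.01577113] ztop [0.09371401 0.09990038] [ 0.54483504 -0.11935251]
 hopper 1104 [0.5584042  0.02456333 0.17479653] [0.08798162 0.09089425 0.01903485]
 post 96 [0.48081829 0.15728422] 0.15459360834041855 120.2935466542433
  index_clip 0.5 [119.0, 261.4] [0.64127477 0.16273235 0.06493024] 0.1615682021032912 59.305251488008395
  lever 0.63 [184.0, 252.4] [0.52754449 0.07791097 0.07634172] 0.06248922885671093 120.01153929845376
```

View pics/m_side.png

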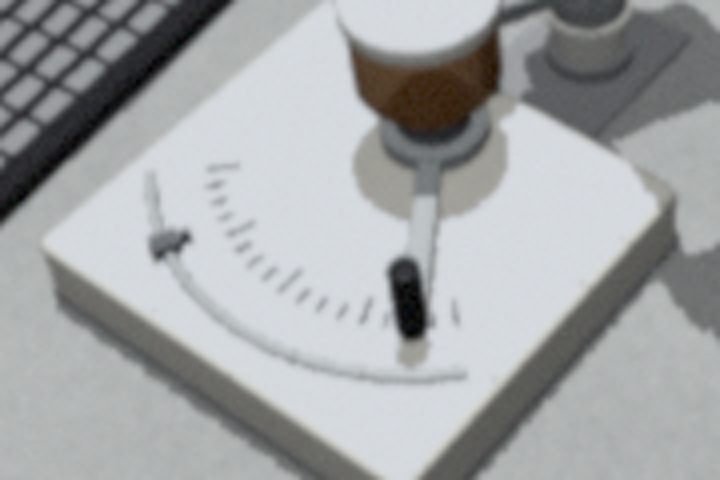

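The cup is nested: its rim is at about 0.097 m and it is centred. In the side crop the handle post is at (407,300) and the clip at (168,243). Next I go over the post.

Call:
apply_moves([
  {"jaw":1,"offset":[0,0,0],"rot":[0,0,-9.1]},
  {"jaw":1,"offset":[0,0,0],"rot":[0,0,-9.1]},
  {"jaw":1,"offset":[0,0,0],"rot":[0,0,-9.1]},
  {"jaw":1,"offset":[0,0,0],"rot":[0,0,-9.1]},
  {"jaw":1,"offset":[0,0,0],"rot":[0,0,0]},
])

```text
time_s: 12.28
eef_pos: [0.5367, -0.1904, 0.2683]
eef_rot: [0.0, 0.5, 0.866, 0.0]
wrist_force: [0.8, 0.1, -0.1]
opening: 0.996
grasp_force: 0.0
```

```bash
python3 - <<'E'
from h import *
plan(.4884,.1448,.22,(.864,.503))
E
```

```text
q6 -1.0727575829642115 rot [ 0.  -0.  -0.2] offset after turn [314.  126.9  48.3] offset now [314.5 125.7  48.3]
```

Call:
apply_moves([
  {"jaw":1,"offset":[50,20,0],"rot":[0,0,0]},
  {"jaw":1,"offset":[55,22,0],"rot":[0,0,0]},
  {"jaw":1,"offset":[55,22,0],"rot":[0,0,0]},
  {"jaw":1,"offset":[55,22,0],"rot":[0,0,0]},
  {"jaw":1,"offset":[55,22,0],"rot":[0,0,0]},
])

```text
time_s: 12.9
eef_pos: [0.4944, 0.0991, 0.2686]
eef_rot: [0.0, 0.501, 0.865, 0.0]
wrist_force: [1.0, 0.4, -0.9]
opening: 1.004
grasp_force: 0.0
```

Call:
apply_moves([
  {"jaw":1,"offset":[44.5,18,10],"rot":[0,0,0]},
  {"jaw":1,"offset":[0,0,30],"rot":[0,0,0]},
  {"jaw":1,"offset":[0,0,0],"rot":[0,0,0]},
  {"jaw":1,"offset":[0,0,0],"rot":[0,0,0]},
  {"jaw":1,"offset":[0,0,0],"rot":[0,0,0]},
])

```text
time_s: 13.52
eef_pos: [0.4891, 0.1443, 0.2296]
eef_rot: [0.001, 0.5, 0.866, 0.001]
wrist_force: [-0.2, -0.9, -0.1]
opening: 1.003
grasp_force: 0.0
```

```bash
python3 - <<'E'
from h import *
h0=np.array([.5588,.0238])
for c in ("wrist","side","scene"):
    im,d,K,C=shot(c); W=cloud(d,K,C); p=W.reshape(-1,3); p=p[~np.isnan(p[:,0])]
    t=p[(np.hypot(p[:,0]-.4884,p[:,1]-.1448)<.03)&(p[:,2]>.085)&(p[:,2]<.125)]
    if len(t)>5: print(c,"post",len(t),(t.min(0)+t.max(0))/2,circ(t,.009,[.4884,.1448]))
    for r in ctrl.outline_of(c,"index_clip")[:2]:
        s=W[r["region"]]; s=s[~np.isnan(s[:,0])]; m=np.median(s,0);print(" clip",r["score"],r["position"],m,np.hypot(*(m[:2]-h0)),np.degrees(np.arctan2(*(m[:2]-h0)[::-1])))
    if c=="wrist": save("w3",im)
plan(.4884,.1448,.086,(.864,.503))
E
```

```text
wrist post 369 [0.4880988  0.14523763 0.10394271] [0.48865538 0.1442532 ]
 clip 0.48 [362.3, 223.2] [0.639246   0.16184219 0.06422908] 0.15977235714319338 59.76791252534575
side post 132 [0.48857943 0.14676768 0.10451564] [0.49005362 0.14456997]
 clip 0.6 [118.1, 260.0] [0.6406715  0.16206923 0.06465181] 0.16069014764153952 59.369522485513656
scene post 75 [0.48886681 0.14321117 0.10464004] [0.48781873 0.14493127]
q6 -0.46967275717619855 rot [ 0.   0.  -0.2] offset after turn [  0.    0.2 142.6] offset now [1.000e-01 1.000e-01 1.426e+02]
```

View pics/w3.png

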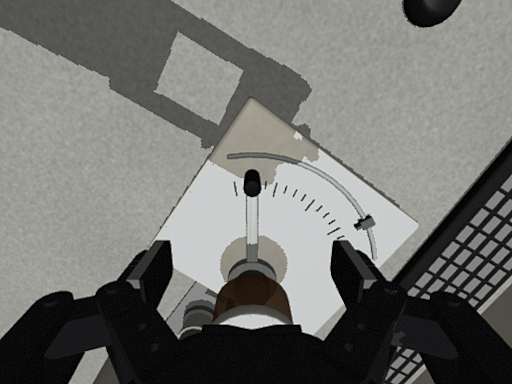

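The wrist picture shows the post at (252,183), its axis under the TCP. The dark clip is at (365,223), bearing about 59.5°, and the lever is at 120.2°.

Call:
apply_moves([
  {"jaw":1,"offset":[0,0,35],"rot":[0,0,0]},
  {"jaw":1,"offset":[0,0,45],"rot":[0,0,0]},
  {"jaw":1,"offset":[0,0,40],"rot":[0,0,0]},
  {"jaw":0.8,"offset":[0,0,20],"rot":[0,0,0]},
  {"jaw":0.5,"offset":[0,0,0],"rot":[0,0,0]},
])

```text
time_s: 14.45
eef_pos: [0.4866, 0.1448, 0.0867]
eef_rot: [-0.002, 0.5, 0.866, -0.001]
wrist_force: [0.3, 0.1, 1.0]
opening: 0.606
grasp_force: 0.0
```

Call:
apply_moves([
  {"jaw":0.35,"offset":[0,0,0],"rot":[0,0,0]},
  {"jaw":0.2,"offset":[0,0,0],"rot":[0,0,0]},
  {"jaw":0.1,"offset":[0,0,0],"rot":[0,0,0]},
  {"jaw":0.1,"offset":[0,0,0],"rot":[0,0,0]},
  {"jaw":0.1,"offset":[0,0,0],"rot":[0,0,0]},
])

```text
time_s: 15.08
eef_pos: [0.4893, 0.1451, 0.0899]
eef_rot: [0.001, 0.499, 0.866, 0.001]
wrist_force: [-0.6, 0.3, 6.6]
opening: 0.193
grasp_force: 58.4
```

```bash
python3 - <<'E'
from h import *
T=pose();h0=np.array([.5588,.0238]);v=T[:2,3]-h0;print(np.hypot(*v),np.degrees(np.arctan2(v[1],v[0])),T[:3,3])
n=10;dl=60.7/n;ch=2*140*np.sin(np.radians(dl/2));a=np.radians(dl/2)
t=np.array([np.sin(np.radians(120.2)),-np.cos(np.radians(120.2)),0]);r=-np.array([np.cos(np.radians(120.2)),np.sin(np.radians(120.2)),0])
print(dl,T[:3,:3].T@(ch*(np.cos(a)*t+np.sin(a)*r)),ctrl.get_obs()["opening"])
E
```

```text
0.1397775331667104 119.8239143068088 [0.48928359 0.14506511 0.08986305]
6.07 [-0.75506085 14.80558073  0.03895698] 0.19264389369201396
```

Call:
apply_moves([
  {"jaw":0.1,"offset":[-0.4,7.4,0],"rot":[0,0,3]},
  {"jaw":0.1,"offset":[-0.8,14.8,0],"rot":[0,0,6.1]},
  {"jaw":0.1,"offset":[-0.8,14.8,0],"rot":[0,0,6.1]},
  {"jaw":0.1,"offset":[-0.8,14.8,0],"rot":[0,0,6.1]},
  {"jaw":0.1,"offset":[-0.8,14.8,0],"rot":[0,0,6.1]},
])

```text
time_s: 15.7
eef_pos: [0.5529, 0.1638, 0.0899]
eef_rot: [0.001, 0.691, 0.722, 0.001]
wrist_force: [-0.7, -0.7, 6.6]
opening: 0.193
grasp_force: 58.4
```

Call:
apply_moves([
  {"jaw":0.1,"offset":[-0.8,14.8,0],"rot":[0,0,6.1]},
  {"jaw":0.1,"offset":[-0.8,14.8,0],"rot":[0,0,6.1]},
  {"jaw":0.1,"offset":[-0.8,14.8,0],"rot":[0,0,6.1]},
  {"jaw":0.1,"offset":[-0.4,7.4,0],"rot":[0,0,3]},
  {"jaw":0.1,"offset":[0,0,0],"rot":[0,0,0]},
])

```text
time_s: 16.32
eef_pos: [0.6046, 0.1565, 0.0899]
eef_rot: [0.001, 0.812, 0.583, 0.002]
wrist_force: [3.2, 3.1, 5.7]
opening: 0.197
grasp_force: 59.0
```

```bash
python3 - <<'E'
from h import *
T=pose();h0=np.array([.5588,.0238]);v=T[:2,3]-h0;print(np.hypot(*v),np.degrees(np.arctan2(v[1],v[0])),"toolx",np.degrees(np.arctan2(T[1,0],T[0,0])))
E
```

```text
0.14039146641520842 70.97600093554777 toolx 71.3777563271836
```

Call:
apply_moves([
  {"jaw":0.1,"offset":[-0.7,9.5,0],"rot":[0,0,4]},
  {"jaw":0.1,"offset":[-0.7,9.5,0],"rot":[0,0,4]},
  {"jaw":0.1,"offset":[-0.6,9,0],"rot":[0,0,3.5]},
  {"jaw":0.1,"offset":[0,0,0],"rot":[0,0,0]},
  {"jaw":0.1,"offset":[0,0,0],"rot":[0,0,0]},
])

```text
time_s: 16.95
eef_pos: [0.6298, 0.145, 0.09]
eef_rot: [0.0, 0.866, 0.5, 0.003]
wrist_force: [5.3, 6.2, 1.7]
opening: 0.187
grasp_force: 59.0
```

```bash
python3 - <<'E'
from h import *
T=pose();h0=np.array([.5588,.0238]);v=T[:2,3]-h0;print(np.hypot(*v),np.degrees(np.arctan2(v[1],v[0])),"toolx",np.degrees(np.arctan2(T[1,0],T[0,0])))
E
```

```text
0.140455205575695 59.641682153141254 toolx 59.95315132319601
```

Release, rise, and check the angle.

Call:
apply_moves([
  {"jaw":0.25,"offset":[0,0,0],"rot":[0,0,0]},
  {"jaw":0.5,"offset":[0,0,0],"rot":[0,0,0]},
  {"jaw":0.8,"offset":[0,0,0],"rot":[0,0,0]},
  {"jaw":0.8,"offset":[0,0,-10],"rot":[0,0,0]},
  {"jaw":0.8,"offset":[0,0,-40],"rot":[0,0,0]},
])

```text
time_s: 17.58
eef_pos: [0.6255, 0.1431, 0.1364]
eef_rot: [-0.001, 0.867, 0.499, -0.003]
wrist_force: [0.3, -0.0, -0.1]
opening: 0.803
grasp_force: 0.0
```

Call:
apply_moves([
  {"jaw":0.8,"offset":[0,0,-50],"rot":[0,0,0]},
  {"jaw":0.8,"offset":[0,0,-50],"rot":[0,0,0]},
  {"jaw":0.8,"offset":[-30,0,-20],"rot":[0,0,0]},
  {"jaw":0.8,"offset":[0,0,0],"rot":[0,0,0]},
  {"jaw":0.8,"offset":[0,0,0],"rot":[0,0,0]},
])

```text
time_s: 18.2
eef_pos: [0.6124, 0.1175, 0.2579]
eef_rot: [-0.0, 0.867, 0.499, -0.0]
wrist_force: [0.6, -0.3, 0.5]
opening: 0.797
grasp_force: 0.0
```

```bash
python3 - <<'E'
from h import *
h0=np.array([.5588,.0238]); ang=lambda m:(np.hypot(*(m[:2]-h0)),np.degrees(np.arctan2(*(m[:2]-h0)[::-1])))
for c in ("wrist","side","scene"):
    im,d,K,C=shot(c); W=cloud(d,K,C); p=W.reshape(-1,3); p=p[~np.isnan(p[:,0])]
    t=p[(np.hypot(p[:,0]-.63,p[:,1]-.145)<.03)&(p[:,2]>.085)&(p[:,2]<.125)]
    if len(t)>5: print(c,"post",len(t),ang(circ(t,.009,[.63,.145])))
    rr=np.hypot(*(p[:,:2]-h0).T); t=p[(rr>.07)&(rr<.125)&(p[:,2]>.068)&(p[:,2]<.08)&(p[:,1]>.05)]
    if len(t)>5: print(c,"arm",len(t),ang(t.mean(0)))
    for r in ctrl.outline_of(c,"index_clip")[:2]:
        s=W[r["region"]]; s=s[~np.isnan(s[:,0])]; m=np.median(s,0);print(" clip",r["score"],r["position"],m,ang(m))
    t=p[(np.hypot(p[:,0]-.5445,p[:,1]+.121)<.036)&(p[:,2]>.085)&(p[:,2]<.104)]
    if len(t): print(" cup",(t.min(0)+t.max(0))/2,np.percentile(t[:,2],95))
    if c=="wrist": save("w4",im)
E
```

```text
wrist post 272 (np.float64(0.13862002807115656), np.float64(59.887765706542275))
wrist arm 487 (np.float64(0.0973226171257596), np.float64(59.73034438996331))
 clip 0.51 [254.9, 124.2] [0.64102428 0.16170945 0.06480561] (np.float64(0.16056104056725493), np.float64(59.195786520874194))
 cup [ 0.56233541 -0.10973807  0.09183073] 0.09741716344238141
side post 133 (np.float64(0.1400324468900564), np.float64(59.48122829989165))
side arm 154 (np.float64(0.09767718954383005), np.float64(60.74820593611463))
 clip 0.6 [118.7, 261.4] [0.64063973 0.16309476 0.06509484] (np.float64(0.16155733151928967), np.float64(59.564525005497046))
 cup [ 0.54488003 -0.11919873  0.09365582] 0.09964262605882473
scene post 87 (np.float64(0.14001753339277354), np.float64(60.22825921680323))
scene arm 93 (np.float64(0.09657431151705774), np.float64(59.180583131876034))
 cup [ 0.54480966 -0.12191942  0.0923533 ] 0.09865082082704421
```

View pics/w4.png

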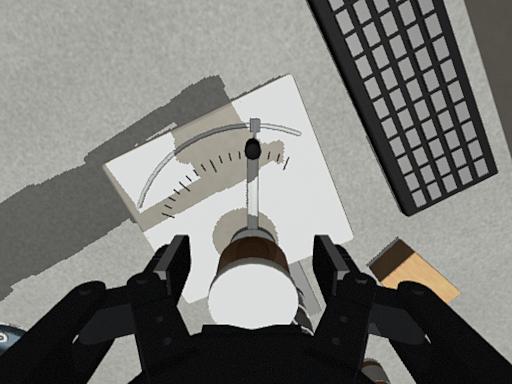

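The picture shows the arm (252,190), the post (253,148) and the clip (255,124) in line to within about 0.5°. The cup is still seated and the gripper is clear of everything.

```bash
python3 -c "
from bench import ctrl
print(ctrl.hand_in())"
```

```text
the job is handed in; nothing more can be done
None
```

The steel cup rests released in the holder, the lever points at the clip to within about 0.5° by the cameras, and the job is handed in at about 18 s; the hand-in returned no verdict.

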